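Clear and open the parts washer

TASK

The empty wire dip basket has been left standing on the lid of the parts washer: hang it by its handle on the two-pronged hook of the drain stand and let go of it. Then first try the lid by pulling up on its front handle and, if it proves to be caught, turn the round catch knob anticlockwise (seen from above) until the lid is free. Raise the lid about halfway to upright and finish while still holding it up there, since it has no stay and falls shut if let go; never force it against the catch, and leave the piston, spray can and spanner where they are.

Things in the scene. Friction and masses are not known exactly. Their poses are not given: they have to be found in the camera images.
- washer: Grey sheet-steel bench-top parts washer, fixed, 250 mm deep (x), 380 mm wide (y), 140 mm high to the flat top of its closed lid. Origin on the bench under its centre; x points from its front (lid handle side) to its hinge side, z up. A brass drain cock stands out 30 mm low on the front, 130 mm towards -y.
- lid_handle (a point): Middle of the lid's front handle: a straight round steel bar, 12 mm thick, 110 mm long along the washer's y, 45 mm in front of the lid's 26 mm deep front skirt (39 mm clear behind the bar), 12 mm below the lid's top. Lid closed: 170 mm in front of the washer's origin, 128 mm above the bench. It swings on a 295 mm radius about lid_hinge and may turn between the fingers.
- lid_hinge (a point): Middle of the lid's hinge line at the back of the washer (125 mm behind its origin, 130 mm above the bench); the hinge line runs along the washer's y.
- lid (a joint): Opening angle of the lid in rad: 0 closed, 1.3 (75 degrees) its stop. The lid weighs about 0.9 kg and falls shut from every angle when let go (3 to 5 N at the handle bears it). When the catch holds it, it still has play: it rises about 0.02 rad (6 mm at the handle), then goes no further.
- knob_top (a point): Centre of the top of the catch knob: plain, round, black, 36 mm in diameter, top 34 mm above the lid, gripping side from 12 to 34 mm above the lid, on a thinner neck. It stands on the lid 80 mm in front of and 130 mm to the +y side of the washer's origin and rides with the lid. Its axis (z) is normal to the lid.
- catch_knob (a joint): Turn of the catch knob in rad, rising anticlockwise seen from above, stops at 0 and 1.5; it starts between 0 and 1.2 and stays where left (friction 0.06 N m). A tongue under the lid catches below the tub's rim in the lower part of the turn; where it comes clear cannot be seen, so the lid must be tried. At the stop 1.5 it is free.
- drain_stand: Drain stand, fixed: drip tray 200 by 170 mm with an 18 mm rim, a post (18 mm) 102 mm towards +x of the origin, and a hook of two parallel prongs reaching from the post towards -x over the tray, 40 mm to either side (y) of the middle. Origin on the bench under the hook's saddle; x points from the prong tips to the post.
- saddle (a point): Middle between the two prongs at their lowest place (saddle), where a hung handle lies: 230 mm above the bench. The prongs are 8 mm rod, so their top is 4 mm higher here; they rise gently to 240 mm (rod centre) at the post, and end 32 mm in front (-x) in turned-up tips whose top is 258 mm above the bench. 72 mm between the prongs is free for fingers.
- basket: Empty steel wire basket, loose, about 0.32 kg, 100 mm (x) by 160 mm (y), sides 70 mm high, with a fixed arched handle. Origin under its centre; at the start it stands on the washer's lid.
- bail (a point): Middle of the basket's handle bar, 155 mm above the basket's underside: straight round bar, 10 mm thick, 124 mm long along the basket's y. Below it the arch is open for 80 mm down to the basket's rim, so the hook prongs can pass through it along the basket's x.
- piston: Bystander: aluminium piston, 64 mm in diameter, 58 mm high, standing on the bench. Origin under its centre.
- spray_can: Bystander: white spray can, 66 mm in diameter, 150 mm high, standing on the bench near the robot. Origin under its centre.
- spanner: Bystander: steel spanner, 180 mm long, lying flat on the bench. Origin under its middle.
Not all that is in view belongs to the job. Of the things like the basket, leave any that is red; of the rest the smaller one is meant.

How it is judged:
By the outcome, as a careful person would: the job done as asked, in the order asked, and still so for the second after the job is handed in, while the arm keeps its last pose, push and grip.
It also fails if it takes over 72 s, if anything falls off the work surface, if the arm or the gripper's body presses on something with over 40 N, if the wrist force passes 120 N, or if a joint passes its speed limit or range.

ROBOT

A 6-joint arm with a two-finger parallel gripper is mounted at the origin on the work surface. World frame = base frame: x ahead of the robot, y to its left, z up, the work surface at z = 0. Lengths are in m, angles in degrees, forces in N, time in s.
With the tool pointing down it reaches from about 0.3 to 0.775 m from the base axis. Payload 14.6 kg.
Tool frame: the origin (TCP) lies between the finger pads; the fingertips stand 25 mm ahead of it and the grasp point (between the pads) lies 6 mm ahead of it (ctrl.tips_ahead is the distance from the TCP to the fingertips, in m); y points along the fingers, x is the direction in which the jaws open and shut, and the axes are right-handed (so a half turn about y gives the same grasp; the last joint's range is limited). The gripper opens to 94 mm and grips with 3 to 60 N. Pads are 16 mm wide; open, the fingers measure 119 mm over their backs; the gripper's body (75 mm by 177 mm) begins 78 mm behind the grasp point.
Start: joints at [-68.675, 17.183, 87.147, -0, 75.671, -3.816], TCP at [0.234, -0.498, 0.23] pointing down, gripper open.
Joint ranges: [-173.82, 173.82], [-45.26, 126.66], [13.44, 144.39], [-59.66, 239.66], [0, 175.72], [-146.38, 146.38]. Speed limits (degrees/s): [127.2, 127.2, 147.25, 180, 180, 180].

INTERFACE

Orientations are given as [roll, pitch, yaw] about the fixed x, y, z axes, in that order (R = Rz(yaw) Ry(pitch) Rx(roll)).
In Python, from workcell import readout, optics, ctrl, models gives the robot as it stands. The module is installed in compiled form; this text tells all that it offers.
- The arm moves only by the tool drive_tool, never from a script. Its argument "increments" is a list of rows, each a list of 6 numbers: the shift along the tool's x, y, z in units of 50 mm (1.0 is 50 mm), then the turn, a rotation vector about the tool's x, y, z in units of 6 degrees (1.0 is 6 degrees). A call has exactly 8 rows; each row shifts and turns the commanded pose from where the row before left it, along the tool's axes as they then stand; what a row does not reach is not made up. A row lasts 1/8 s, in which the tool goes at most 62.5 mm and 10.7 degrees, less where a joint would pass 70% of its speed; a pose out of reach is approached as far as the arm can. A call is refused whole if a number of a shift passes 1 or a number of a turn 1, either way. A call with a gripper value outside its range is refused whole. "fingers" is the finger opening in mm, from 0 to 94, set as the call begins (left out, the last holds). The fingers move at their own pace and stop on an object; "force" is the grip in N (left out, the last holds). Time passes only in rows, so rows that do not move let the fingers close, or fill a call up. It gives the time, the measured TCP pose, the force and the opening at its end, in the units of the state.
- readout.sense(): the state, without advancing time (a new reading comes with each control period).
- optics.snapshot(name): name is "side" or "top"; returns a dict with "color" (420x560x3 uint8, red, green, blue), "intrinsics" (3x3 intrinsics, pixels), "dist_coeffs" ([k1, k2, p1, p2, k3] as OpenCV has them; the pictures are not rectified), "rvec" (rotation vector, rad) and "tvec" (3), from world to camera coordinates, as OpenCV has them. Camera axes: x right, y down, z forward; pixel columns grow to the right and rows downward; lengths in m; the calibration is good to about 2 mm. A picture is of the moment at which its call begins. There is no depth.
- ctrl.close_job(): hands the job in, once; it reports no verdict.
Trained networks look in a picture, given as the dict that the camera call returned (one of the last four; its "shot" number tells which), for a name from the list of things; names that differ only in an ending like _2 or _b are one class to them, and where a whole thing is asked for, a point or a joint stands for the part that bears it (a point fixed in the world has none). Each returns a list of dicts, best first, with "score" (0 to 1); they miss things now and then, are a little off and sometimes report something else, mostly with a low value. They report only what shows in the picture. A call takes as long as a camera call. They do not tell look-alikes from the thing itself.
- models.find_in(picture, query): "position" ([x, y, z] in m, in world coordinates, good to about 4 mm: the middle of the surface that is visible of it).
The state is a dict: "t": time; "joint_positions": joint angles; "joint_velocities": joint speeds; "joint_torque": joint torques, N m; "eef_pos": TCP position; "orientation": TCP orientation; "force": force on the tool from outside, world axes, zero at the start; "wrist_torque": the same for the moment, N m; "opening": finger opening in m.
Only numpy, scipy, OpenCV 4.12 (cv2) and the standard library are available. Lean on these libraries where they do the work, as an engineer would, in place of code of your own. Each camera call takes 0.05 s, during which the arm holds its last target. There are 200 camera calls.

## Working session

There is one attempt and no reset: what is moved stays moved. The work goes in short steps, Python scripts to look and compute and a tool call to move; the robot and the scene stay as the last step left them, time stands still between calls to the robot, and variables do not carry over. Pictures are saved under pics/ and viewed, about 8 in all and at most 12, crops included, and the job is handed in when it is done.

Besides the shell and the picture viewer there is one more tool, called after ">>>" as name(argument=value, ...), one argument or row to a line, values as JSON. drive_tool: Moves the arm, as the interface text tells. Its arguments: {"type":"object","properties":{"increments":{"type":"array"},"fingers":{"type":"number"},"force":{"type":"number"}},"required":["increments"]}

```bash
mkdir -p pics; cat > h.py <<'E'
import numpy as np, cv2
from workcell import readout, optics, ctrl, models
def snap(n,save=None):
    p=optics.snapshot(n)
    if save: cv2.imwrite('pics/'+save,cv2.cvtColor(p['color'],cv2.COLOR_RGB2BGR))
    return p
def proj(p,X):
    return cv2.projectPoints(np.float64(X).reshape(-1,1,3),np.float64(p['rvec']),np.float64(p['tvec']),np.float64(p['intrinsics']),np.float64(p['dist_coeffs']))[0][:,0]
def ray(p,uv):
    n=cv2.undistortPoints(np.float64(uv).reshape(-1,1,2),np.float64(p['intrinsics']),np.float64(p['dist_coeffs']))[:,0]
    R=cv2.Rodrigues(np.float64(p['rvec']))[0]; c=-R.T@np.float64(p['tvec']).ravel()
    d=np.c_[n,np.ones(len(n))]@R
    return c,d
def atz(p,uv,z):
    c,d=ray(p,uv); return c+d*((z-c[2])/d[:,2])[:,None]
def tri(p,a,q,b):
    c1,d1=ray(p,a);c2,d2=ray(q,b);o=[]
    for x,y in zip(d1,d2):
        s=np.linalg.lstsq(np.c_[x,-y],c2-c1,rcond=None)[0]; u=c1+s[0]*x;v=c2+s[1]*y
        o.append(np.r_[(u+v)/2,np.linalg.norm(u-v)])
    return np.array(o)
E
python3 - <<'E'
from h import *
np.set_printoptions(precision=3,suppress=True)
s=readout.sense();print(s)
for n in('top','side'):
    p=snap(n,n+'0.png');R=cv2.Rodrigues(np.float64(p['rvec']))[0];print(n,'cam',-R.T@np.float64(p['tvec']).ravel(),'axis',R[2])
    for q in('washer','lid_handle','lid_hinge','knob_top','drain_stand','saddle','basket','bail','piston','spray_can','spanner'):
        try: r=models.find_in(p,q)
        except Exception as e: print(q,e);continue
        for d in r[:4]: print(q,round(d['score'],2),np.array(d['position']),proj(p,d['position'])[0].round(0))
E
```

```text
{'t': 0.0, 'joint_positions': array([-68.674,  17.214,  87.181,  -0.001,  75.672,  -3.815]), 'joint_velocities': array([ 0.036,  0.029,  0.058, -0.146, -0.041, -0.026]), 'joint_torque': array([ -0.003, -53.181, -35.274,   0.071,   0.024,  -0.   ]), 'eef_pos': array([ 0.234, -0.498,  0.23 ]), 'orientation': array([-89.996,   0.066, -64.859]), 'force': array([-0.455,  0.827, -0.758]), 'wrist_torque': array([0.027, 0.034, 0.005]), 'opening': 0.094487260487391}
top cam [0.408 0.081 1.361] axis [ 0.067  0.022 -0.997]
washer 0.6 [0.589 0.173 0.139] [263. 174.]
lid_handle 0.88 [0.583 0.183 0.143] [259. 176.]
lid_hinge 0.59 [0.589 0.169 0.141] [264. 174.]
knob_top 0.59 [0.51  0.312 0.175] [216. 200.]
drain_stand 0.9 [ 0.625 -0.224  0.004] [382. 166.]
saddle 0.81 [ 0.624 -0.23   0.004] [384. 167.]
basket 0.88 [0.305 0.569 0.066] [143. 268.]
basket 0.76 [0.575 0.555 0.101] [144. 184.]
basket 0.58 [0.61  0.184 0.209] [257. 164.]
bail 0.85 [0.616 0.186 0.21 ] [256. 162.]
bail 0.7 [0.576 0.56  0.098] [143. 184.]
bail 0.61 [0.308 0.574 0.067] [142. 268.]
piston 0.71 [0.369 0.032 0.064] [310. 244.]
[... 265 characters left out ...]
231 0.143] [248. 238.]
lid_handle 0.52 [0.554 0.25  0.143] [246. 243.]
lid_hinge 0.81 [0.552 0.251 0.141] [246. 243.]
knob_top 0.65 [0.507 0.316 0.172] [246. 256.]
drain_stand 0.68 [ 0.625 -0.217  0.007] [295. 186.]
saddle 0.63 [ 0.626 -0.216  0.007] [294. 186.]
basket 0.97 [0.574 0.574 0.07 ] [180. 328.]
basket 0.82 [0.303 0.579 0.053] [257. 379.]
basket 0.56 [0.618 0.189 0.194] [239. 213.]
bail 0.95 [0.617 0.188 0.193] [239. 213.]
bail 0.88 [0.299 0.582 0.051] [257. 381.]
bail 0.86 [0.576 0.572 0.069] [180. 327.]
bail 0.21 [0.364 0.055 0.057] [322. 243.]
piston 0.8 [0.365 0.054 0.053] [322. 243.]
spray_can 0.96 [0.281 0.406 0.124] [296. 321.]
spanner 0.67 [ 0.631 -0.215  0.009] [293. 185.]
```

View pics/top0.png

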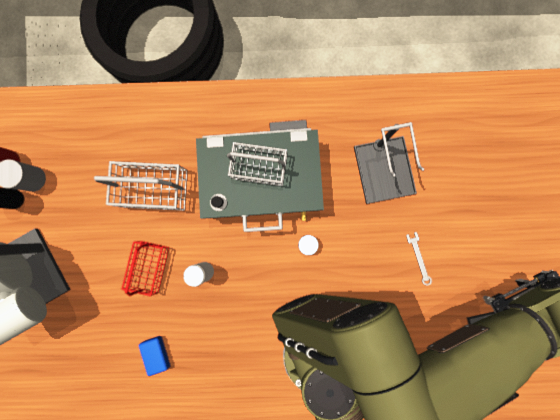

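View pics/side0.png

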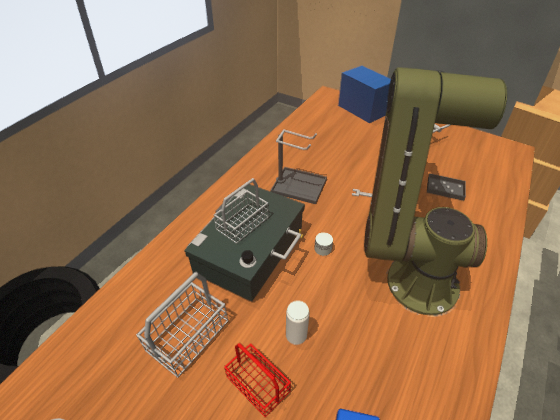

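Top view: the washer lid is at about (260,175), with the small grey basket on it at (258,164). The knob is at (218,202), the handle bar at (263,229), and the hook prongs at about (388–420,125–190). The red and the bigger baskets are decoys. I need crops for precision.

```bash
python3 - <<'E'
import cv2
a=cv2.imread('pics/top0.png')[115:240,190:430];cv2.imwrite('pics/tc.png',cv2.resize(a,None,fx=3.3333,fy=3.3333,interpolation=cv2.INTER_CUBIC))
a=cv2.imread('pics/side0.png')[120:300,180:340];cv2.imwrite('pics/sc.png',cv2.resize(a,None,fx=3.3333,fy=3.3333,interpolation=cv2.INTER_CUBIC))
E
```

```text
(no output)
```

View pics/tc.png

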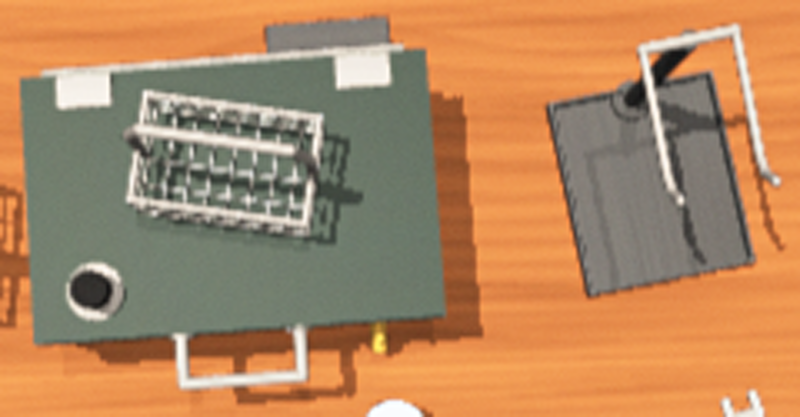

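View pics/sc.png

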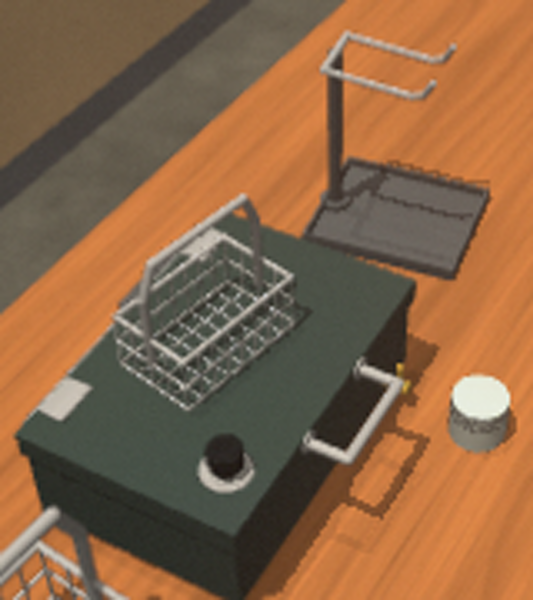

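```bash
cat > fit.py <<'E'
from h import *
from scipy.optimize import least_squares
np.set_printoptions(precision=4,suppress=True)
P={n:snap(n) for n in('top','side')}
s=10/3
def px(n,X): return (np.array(X)+.5)/s-.5+np.array([190,115] if n=='top' else [180,120])
W=[('top',22,80,.125,.19,.14),('top',426,50,.125,-.19,.14),('top',444,317,-.125,-.19,.14),('top',37,344,-.125,.19,.14),('top',92,290,-.08,.13,.174),('top',183,384,-.17,.055,.128),('top',304,379,-.17,-.055,.128),
('side',18,435,.125,.19,.14),('side',235,535,-.125,.19,.14),('side',415,285,-.125,-.19,.14),('side',226,445,-.08,.13,.174),('side',348,458,-.17,.055,.128),('side',402,384,-.17,-.055,.128)]
S=[('top',678,200,-.032,.04,.254),('top',772,182,-.032,-.04,.254),('top',643,48,.102,.04,.24),('top',737,32,.102,-.04,.24),('side',433,88,-.032,.04,.254),('side',453,48,-.032,-.04,.254),('side',328,68,.102,.04,.24),('side',348,36,.102,-.04,.24)]
B=[('top',140,133,0,.062,.155),('top',306,150,0,-.062,.155),('side',150,265,0,.062,.155),('side',245,199,0,-.062,.155),
('top',148,92,.05,.08,.07),('top',320,117,.05,-.08,.07),('top',305,228,-.05,-.08,.07),('top',133,202,-.05,.08,.07),('side',115,318,.05,.08,.07),('side',297,275,-.05,-.08,.07),('side',185,362,-.05,.08,.07),('side',185,408,-.05,.08,0)]
for nm,K,x0 in(('washer',W,[.59,.18,0,0]),('stand',S,[.63,-.22,0,0]),('basket',B,[.61,.19,.14,0])):
    def w(q,r): c,t=np.cos(q[3]),np.sin(q[3]); return [q[0]+c*r[3]-t*r[4],q[1]+t*r[3]+c*r[4],q[2]+r[5]]
    f=lambda q:np.concatenate([proj(P[r[0]],w(q,r))[0]-px(r[0],r[1:3]) for r in K])
    o=least_squares(f,x0,loss='soft_l1');print(nm,o.x[:3],np.degrees(o.x[3]));print(f(o.x).reshape(-1,2).round(1).tolist())
E
python3 fit.py
```

```text
washer [0.5912 0.1819 0.0007] 2.3510105070643923
[[-0.3, -0.6], [0.9, -0.3], [1.3, 0.3], [-0.6, 0.5], [-0.5, -0.1], [0.9, 0.3], [0.2, -0.6], [-0.9, -0.1], [0.1, 0.6], [0.8, -1.3], [-0.2, 1.1], [0.4, 0.6], [-0.7, 0.1]]
stand [ 0.5972 -0.2314  0.0024] 8.539607802288495
[[-0.0, 0.4], [0.5, 0.7], [0.1, 0.2], [0.1, -0.1], [-0.6, -0.9], [-0.1, 0.3], [-1.7, 0.6], [-0.2, -0.2]]
basket [0.6137 0.1797 0.1412] -9.68982795542858
[[0.8, -0.8], [-3.5, 0.4], [0.7, -0.1], [-0.1, -0.1], [-0.6, -0.4], [2.1, -0.4], [1.6, 0.2], [-1.3, 0.3], [-0.9, -0.8], [-0.0, 0.0], [-0.2, 0.6], [1.6, 1.4]]
```

```bash
cat > plan.py <<'E'
# python3 plan.py x y z yaw nrows [pitch-like tilt about tool z, deg]
import sys,json
from h import *
from scipy.spatial.transform import Rotation as Ro, Slerp
a=list(map(float,sys.argv[1:6])); tilt=float(sys.argv[6]) if len(sys.argv)>6 else 0
s=readout.sense(); p=np.array(s['eef_pos']); R=Ro.from_euler('xyz',s['orientation'],degrees=True)
T=np.array(a[:3]); RT=Ro.from_euler('xyz',[-90,0,a[3]],degrees=True)*Ro.from_rotvec([0,0,tilt],degrees=True)
N=int(a[4]); sl=Slerp([0,1],Ro.concatenate([R,RT])); rows=[];p0=p.copy();
print('t',round(s['t'],2),'at',p.round(4),np.round(s['orientation'],1),'F',np.round(s['force'],1),'j',np.round(s['joint_positions'],1))
for k in range(1,N+1):
    d=R.inv().apply(p0+(T-p0)*k/N-p)/.05; w=np.degrees((R.inv()*sl(k/N)).as_rotvec())/6
    r=np.round(np.r_[d,w],2)+0.; rows.append(r.tolist())
    p=p+R.apply(r[:3]*.05); R=R*Ro.from_rotvec(r[3:]*6,degrees=True)
for k in range(0,N,8): print(json.dumps(rows[k:k+8]))
print(np.abs(rows).max())
E
python3 plan.py .614 .18 .40 -9.7 16
```

```text
t 1.3 at [ 0.2337 -0.4979  0.2305] [-90.   -0.  -64.9] F [-0.2 -0.1  0.7] j [-68.7  17.2  87.1  -0.   75.7  -3.8]
[[-0.57, -0.21, 0.79, 0.0, -0.57, 0.0], [-0.51, -0.21, 0.82, 0.0, -0.58, 0.0], [-0.47, -0.22, 0.86, 0.0, -0.57, 0.0], [-0.41, -0.21, 0.87, 0.0, -0.58, 0.0], [-0.36, -0.21, 0.91, 0.0, -0.57, 0.0], [-0.31, -0.21, 0.92, 0.0, -0.58, 0.0], [-0.25, -0.21, 0.94, 0.0, -0.57, 0.0], [-0.19, -0.22, 0.95, 0.0, -0.58, 0.0]]
[[-0.14, -0.21, 0.96, 0.0, -0.57, 0.0], [-0.07, -0.21, 0.97, 0.0, -0.58, 0.0], [-0.02, -0.21, 0.97, 0.0, -0.57, 0.0], [0.04, -0.21, 0.97, 0.0, -0.57, 0.0], [0.1, -0.22, 0.97, 0.0, -0.58, 0.0], [0.15, -0.21, 0.96, 0.0, -0.57, 0.0], [0.22, -0.21, 0.95, 0.0, -0.58, 0.0], [0.27, -0.21, 0.93, 0.0, -0.57, 0.0]]
0.97
```

>>> drive_tool(
  increments=[
    [-0.57, -0.21, 0.79, 0, -0.57, 0],
    [-0.51, -0.21, 0.82, 0, -0.58, 0],
    [-0.47, -0.22, 0.86, 0, -0.57, 0],
    [-0.41, -0.21, 0.87, 0, -0.58, 0],
    [-0.36, -0.21, 0.91, 0, -0.57, 0],
    [-0.31, -0.21, 0.92, 0, -0.58, 0],
    [-0.25, -0.21, 0.94, 0, -0.57, 0],
    [-0.19, -0.22, 0.95, 0, -0.58, 0],
  ],
  fingers=60,
  force=25,
)

```text
t: 2.3
eef_pos: [0.4244, -0.1575, 0.316]
orientation: [-90.0, -0.0, -37.1]
force: [0.2, 0.4, 0.1]
opening: 0.0605
```

>>> drive_tool(
  increments=[
    [-0.14, -0.21, 0.96, 0, -0.57, 0],
    [-0.07, -0.21, 0.97, 0, -0.58, 0],
    [-0.02, -0.21, 0.97, 0, -0.57, 0],
    [0.04, -0.21, 0.97, 0, -0.57, 0],
    [0.1, -0.22, 0.97, 0, -0.58, 0],
    [0.15, -0.21, 0.96, 0, -0.57, 0],
    [0.22, -0.21, 0.95, 0, -0.58, 0],
    [0.27, -0.21, 0.93, 0, -0.57, 0],
  ],
)

```text
t: 3.3
eef_pos: [0.6146, 0.1815, 0.4003]
orientation: [-90.0, -0.0, -9.6]
force: [-0.4, -1.3, 1.7]
opening: 0.0597
```

```bash
python3 plan.py .614 .18 .302 -9.7 8
```

```text
t 3.3 at [0.6146 0.1815 0.4003] [-90.   -0.   -9.6] F [-0.4 -1.3  1.7] j [ 13.2  27.   51.7  -0.  101.2  22.8]
[[0.0, 0.25, 0.0, 0.0, 0.0, 0.0], [0.0, 0.24, -0.01, 0.0, 0.0, 0.0], [0.0, 0.25, 0.0, 0.0, 0.01, 0.0], [0.0, 0.24, -0.01, 0.0, 0.0, 0.0], [0.0, 0.25, 0.0, 0.0, 0.0, 0.0], [-0.01, 0.24, 0.0, 0.0, 0.0, 0.0], [0.0, 0.25, -0.01, 0.0, 0.0, 0.0], [0.0, 0.25, 0.0, 0.0, 0.01, 0.0]]
0.25
```

>>> drive_tool(
  increments=[
    [0, 0.3, 0, 0, 0, 0],
    [0, 0.3, 0, 0, 0, 0],
    [0, 0.3, 0, 0, 0, 0],
    [0, 0.3, 0, 0, 0, 0],
    [0, 0.3, 0, 0, 0, 0],
    [0, 0.3, 0, 0, 0, 0],
    [0, 0.16, 0, 0, 0, 0],
    [0, 0, 0, 0, 0, 0],
  ],
)

```text
t: 4.3
eef_pos: [0.614, 0.1799, 0.3015]
orientation: [-90.0, 0.0, -9.7]
force: [-0.3, -0.2, 0.5]
opening: 0.0601
```

>>> drive_tool(
  increments=[
    [0, 0, 0, 0, 0, 0],
    [0, 0, 0, 0, 0, 0],
    [0, 0, 0, 0, 0, 0],
    [0, 0, 0, 0, 0, 0],
    [0, 0, 0, 0, 0, 0],
    [0, 0, 0, 0, 0, 0],
    [0, 0, 0, 0, 0, 0],
    [0, 0, 0, 0, 0, 0],
  ],
  fingers=0,
)

```text
t: 5.3
eef_pos: [0.6142, 0.1799, 0.3021]
orientation: [-90.0, -0.0, -9.7]
force: [0.9, -0.4, 1.0]
opening: 0.0092
```

>>> drive_tool(
  increments=[
    [0, -0.1, 0, 0, 0, 0],
    [0, -0.1, 0, 0, 0, 0],
    [0, -0.1, 0, 0, 0, 0],
    [0, -0.1, 0, 0, 0, 0],
    [0, -0.1, 0, 0, 0, 0],
    [0, -0.1, 0, 0, 0, 0],
    [0, -0.1, 0, 0, 0, 0],
    [0, 0, 0, 0, 0, 0],
  ],
)

```text
t: 6.3
eef_pos: [0.6142, 0.18, 0.3374]
orientation: [-90.0, -0.0, -9.7]
force: [-0.5, -0.6, -3.8]
opening: 0.0089
```

```bash
python3 - <<'E'
from h import *
a=[]
for n,(u,v) in(('top',(150,80)),('side',(130,60))):
    c=cv2.cvtColor(snap(n)['color'],cv2.COLOR_RGB2BGR)[v:v+200,u:u+200]; a.append(cv2.resize(c,None,fx=2,fy=2,interpolation=cv2.INTER_CUBIC))
cv2.imwrite('pics/g1.png',np.hstack(a)); s=readout.sense();print(s['force'],s['wrist_torque'],s['opening'])
E
```

```text
[ 0.53405292 -0.09099741 -3.74982733] [ 0.01424831 -0.02515617 -0.02353282] 0.009184494255878004
```

View pics/g1.png

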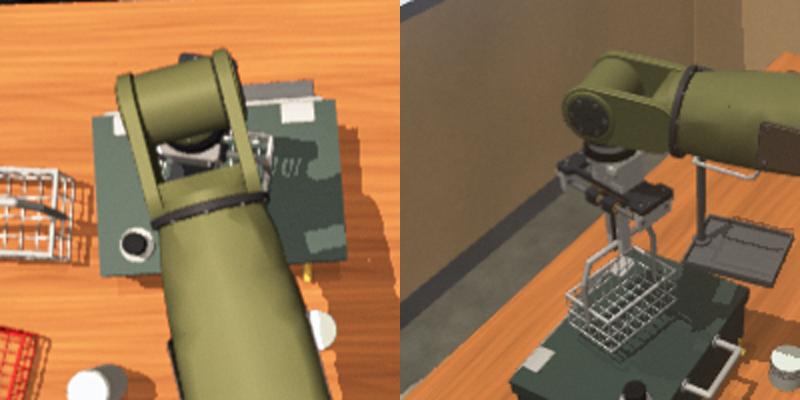

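```bash
python3 plan.py .47 0 .34 0 8;  sed 's/^s=readout.sense(); p=.*$/s=readout.sense(); p=np.array([.47,0,.34]); R=Ro.from_euler("xyz",[-90,0,0],degrees=True)/' plan.py > p2.py; python3 p2.py .478 -.249 .284 8.5 8
```

```text
t 6.4 at [0.6141 0.1799 0.3368] [-90.    0.   -9.7] F [ 0.5 -0.1 -3.7] j [13.1 26.6 60.5 -0.  92.9 22.8]
[[-0.28, -0.01, -0.5, 0.0, -0.2, 0.0], [-0.29, -0.01, -0.5, 0.0, -0.21, 0.0], [-0.3, 0.0, -0.49, 0.0, -0.2, 0.0], [-0.31, -0.01, -0.49, 0.0, -0.2, 0.0], [-0.32, -0.01, -0.48, 0.0, -0.2, 0.0], [-0.33, -0.01, -0.47, 0.0, -0.21, 0.0], [-0.34, -0.01, -0.46, 0.0, -0.2, 0.0], [-0.35, 0.0, -0.46, 0.0, -0.2, 0.0]]
0.5
t 6.4 at [0.47 0.   0.34] [-90.    0.   -9.7] F [ 0.5 -0.1 -3.7] j [13.1 26.6 60.5 -0.  92.9 22.8]
[[0.02, 0.14, -0.62, 0.0, -0.18, 0.0], [0.01, 0.14, -0.63, 0.0, -0.17, 0.0], [0.0, 0.14, -0.62, 0.0, -0.18, 0.0], [-0.02, 0.14, -0.62, 0.0, -0.18, 0.0], [-0.03, 0.14, -0.62, 0.0, -0.18, 0.0], [-0.03, 0.14, -0.62, 0.0, -0.17, 0.0], [-0.05, 0.14, -0.63, 0.0, -0.18, 0.0], [-0.06, 0.14, -0.62, 0.0, -0.18, 0.0]]
0.63
```

>>> drive_tool(
  increments=[
    [-0.28, -0.01, -0.5, 0, -0.2, 0],
    [-0.29, -0.01, -0.5, 0, -0.21, 0],
    [-0.3, 0, -0.49, 0, -0.2, 0],
    [-0.31, -0.01, -0.49, 0, -0.2, 0],
    [-0.32, -0.01, -0.48, 0, -0.2, 0],
    [-0.33, -0.01, -0.47, 0, -0.21, 0],
    [-0.34, -0.01, -0.46, 0, -0.2, 0],
    [-0.35, 0, -0.46, 0, -0.2, 0],
  ],
)

```text
t: 7.4
eef_pos: [0.4695, -0.0005, 0.3399]
orientation: [-90.0, -0.0, 0.0]
force: [0.0, 0.5, -3.0]
opening: 0.0089
```

>>> drive_tool(
  increments=[
    [0.02, 0.14, -0.62, 0, -0.18, 0],
    [0.01, 0.14, -0.63, 0, -0.17, 0],
    [0, 0.14, -0.62, 0, -0.18, 0],
    [-0.02, 0.14, -0.62, 0, -0.18, 0],
    [-0.03, 0.14, -0.62, 0, -0.18, 0],
    [-0.03, 0.14, -0.62, 0, -0.17, 0],
    [-0.05, 0.14, -0.63, 0, -0.18, 0],
    [-0.06, 0.14, -0.62, 0, -0.18, 0],
  ],
)

```text
t: 8.4
eef_pos: [0.4783, -0.2501, 0.2836]
orientation: [-90.0, 0.0, 8.6]
force: [0.3, -0.7, -3.2]
opening: 0.009
```

```bash
python3 - <<'E'
from h import *
c=cv2.cvtColor(snap('side')['color'],cv2.COLOR_RGB2BGR)[90:240,230:430]; d=cv2.cvtColor(snap('top')['color'],cv2.COLOR_RGB2BGR)[100:250,320:520]
cv2.imwrite('pics/g2.png',np.hstack([cv2.resize(x,None,fx=2,fy=2,interpolation=cv2.INTER_CUBIC)for x in(c,d)])); s=readout.sense();print(s['force'],s['wrist_torque'],s['opening'])
E
python3 plan.py .597 -.231 .284 8.5 8
```

```text
[ 0.04653622 -0.47498737 -3.50471072] [-0.32270405 -0.06328048 -0.06731763] 0.009018694356120736
t 8.5 at [ 0.4779 -0.2512  0.2827] [-90.    0.1   8.4] F [ 0.  -0.5 -3.5] j [-31.6  13.9  84.3  -0.   81.8 -40. ]
[[0.3, 0.0, 0.01, 0.0, 0.0, 0.0], [0.3, -0.01, 0.0, 0.0, 0.0, 0.0], [0.31, 0.0, 0.01, 0.0, -0.01, -0.01], [0.3, 0.0, 0.01, 0.0, 0.0, 0.0], [0.3, -0.01, 0.0, 0.0, 0.0, 0.0], [0.3, 0.0, 0.01, 0.0, 0.0, 0.0], [0.3, -0.01, 0.0, 0.0, 0.0, 0.0], [0.31, 0.0, 0.01, 0.0, 0.0, -0.01]]
0.31
```

View pics/g2.png

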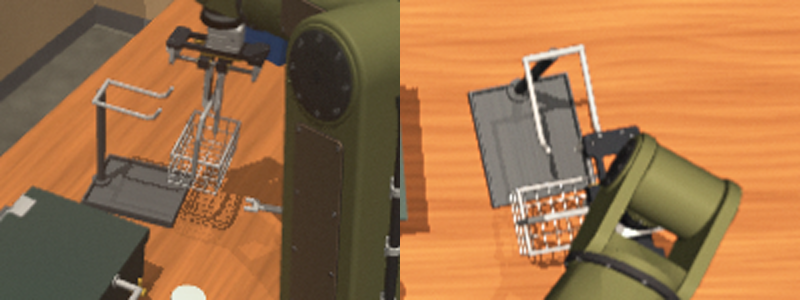

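>>> drive_tool(
  increments=[
    [0, 0, 0, 0, 0, 0],
    [0, 0, 0, 0, 0, 0],
    [0.2, 0, 0, 0, 0, 0],
    [0.3, 0, 0, 0, 0, 0],
    [0.3, 0, 0, 0, 0, 0],
    [0.2, 0, 0, 0, 0, 0],
    [0, 0, 0, 0, 0, 0],
    [0, 0, 0, 0, 0, 0],
  ],
)

```text
t: 9.5
eef_pos: [0.5277, -0.2417, 0.2838]
orientation: [-90.0, 0.0, 8.5]
force: [0.2, 1.1, -4.4]
opening: 0.0091
```

```bash
python3 - <<'E'
from h import *
p=snap('side');s=readout.sense();print(s['force'],s['wrist_torque'],s['eef_pos'],s['orientation'])
c=cv2.resize(cv2.cvtColor(p['color'],cv2.COLOR_RGB2BGR)[110:230,240:380],None,fx=5,fy=5,interpolation=cv2.INTER_CUBIC)
e=s['eef_pos'];y=np.radians(8.5);ex=np.array([np.cos(y),np.sin(y),0]);ey=np.array([-np.sin(y),np.cos(y),0]);b=e-[0,0,.006]
P=[b+ey*.062,b-ey*.062]+[b+i*ex*.05+j*ey*.08-[0,0,.085] for i,j in((1,1),(1,-1),(-1,-1),(-1,1))]
q=((proj(p,P)-[240,110])*5+2).astype(int)
cv2.line(c,tuple(q[0]),tuple(q[1]),(0,0,255),1);cv2.polylines(c,[q[2:]],True,(0,255,0),1)
cv2.imwrite('pics/g3.png',c)
E
```

```text
[-0.19847843 -0.31189604 -3.08502157] [-0.04940631 -0.06881741  0.00485533] [ 0.52762254 -0.24178623  0.28398167] [-9.00007370e+01  5.19147567e-03  8.50999313e+00]
```

View pics/g3.png

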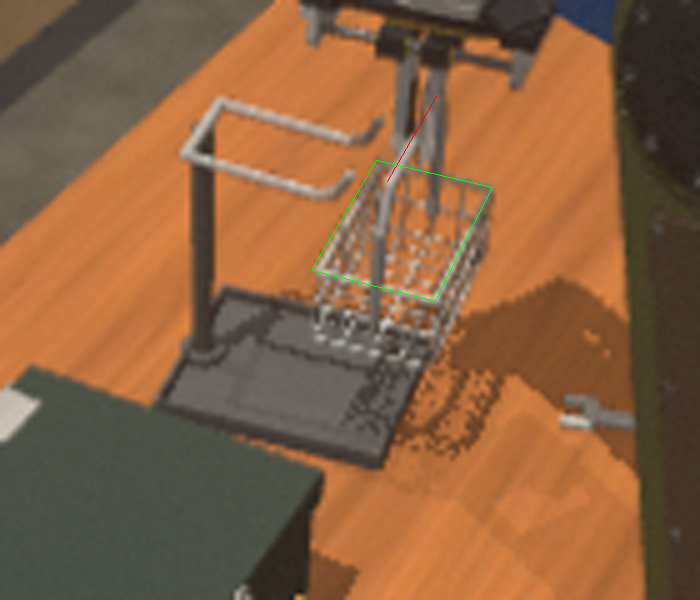

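The predicted bail and rim lines fall on the basket (bail end at about (390,180), rim corners (315,270) to (492,187)), so the geometry holds. Moving on to the hook.

>>> drive_tool(
  increments=[
    [0.2, 0, 0, 0, 0, 0],
    [0.3, 0, 0, 0, 0, 0],
    [0.3, 0, 0, 0, 0, 0],
    [0.3, 0, 0, 0, 0, 0],
    [0.2, 0, 0, 0, 0, 0],
    [0.1, 0, 0, 0, 0, 0],
    [0, 0, 0, 0, 0, 0],
    [0, 0, 0, 0, 0, 0],
  ],
)

```text
t: 10.55
eef_pos: [0.5968, -0.2314, 0.2841]
orientation: [-90.0, 0.0, 8.5]
force: [-0.3, -0.3, -2.7]
opening: 0.0093
```

>>> drive_tool(
  increments=[
    [0, 0.12, 0, 0, 0, 0],
    [0, 0.12, 0, 0, 0, 0],
    [0, 0.12, 0, 0, 0, 0],
    [0, 0.12, 0, 0, 0, 0],
    [0, 0.12, 0, 0, 0, 0],
    [0, 0.12, 0, 0, 0, 0],
    [0, 0, 0, 0, 0, 0],
    [0, 0, 0, 0, 0, 0],
  ],
)

```text
t: 11.55
eef_pos: [0.5972, -0.2313, 0.2482]
orientation: [-90.0, -0.0, 8.5]
force: [0.6, -0.0, -3.7]
opening: 0.0092
```

```bash
python3 - <<'E'
from h import *
c=cv2.cvtColor(snap('side')['color'],cv2.COLOR_RGB2BGR)[110:210,240:340]; d=cv2.cvtColor(snap('top')['color'],cv2.COLOR_RGB2BGR)[100:200,340:440]
cv2.imwrite('pics/g4.png',np.hstack([cv2.resize(x,None,fx=4,fy=4,interpolation=cv2.INTER_CUBIC)for x in(c,d)])); s=readout.sense();print(s['force'],s['wrist_torque'],s['eef_pos'])
E
```

```text
[-0.77239992  0.23482919 -3.82971757] [ 0.01960949 -0.13417294  0.00623907] [ 0.5971412  -0.23133537  0.24822589]
```

View pics/g4.png

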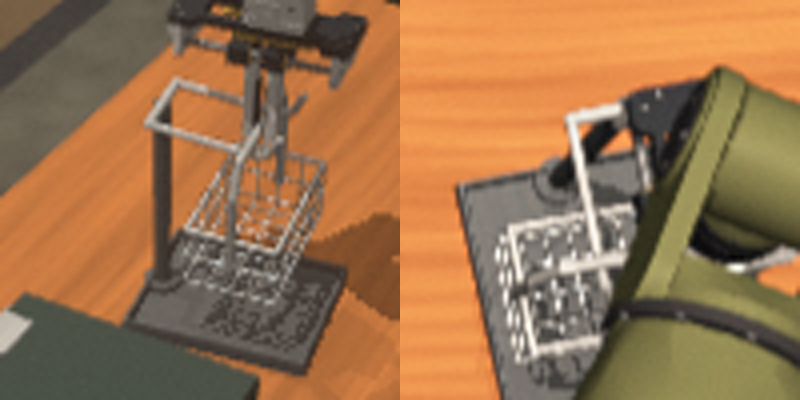

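The bail lies across the prongs with the arch outside them (prong tip at (300,100) left view). Lowering the last few mm.

>>> drive_tool(
  increments=[
    [0, 0.02, 0, 0, 0, 0],
    [0, 0.02, 0, 0, 0, 0],
    [0, 0.02, 0, 0, 0, 0],
    [0, 0, 0, 0, 0, 0],
    [0, 0, 0, 0, 0, 0],
    [0, 0, 0, 0, 0, 0],
    [0, 0, 0, 0, 0, 0],
    [0, 0, 0, 0, 0, 0],
  ],
)

```text
t: 12.65
eef_pos: [0.5972, -0.2314, 0.2455]
orientation: [-90.0, -0.0, 8.5]
force: [-0.8, -0.7, 5.9]
opening: 0.0093
```

```bash
python3 -c "
from h import *
s=readout.sense();print(s['force'],s['eef_pos'])"
```

```text
[-0.78839956 -0.70688464  5.92679777] [ 0.59722324 -0.2314371   0.24553837]
```

>>> drive_tool(
  increments=[
    [0, 0, 0, 0, 0, 0],
    [0, 0, 0, 0, 0, 0],
    [0, 0, 0, 0, 0, 0],
    [0, 0, 0, 0, 0, 0],
    [0, 0, 0, 0, 0, 0],
    [0, 0, 0, 0, 0, 0],
    [0, -0.1, 0, 0, 0, 0],
    [0, -0.2, 0, 0, 0, 0],
  ],
  fingers=40,
)

```text
t: 13.65
eef_pos: [0.597, -0.2313, 0.2603]
orientation: [-90.0, 0.0, 8.5]
force: [0.1, 0.6, 0.2]
opening: 0.0399
```

>>> drive_tool(
  increments=[
    [0, -0.3, 0, 0, 0, 0],
    [0, -0.3, 0, 0, 0, 0],
    [0, -0.3, 0, 0, 0, 0],
    [0, -0.3, 0, 0, 0, 0],
    [0, -0.4, 0, 0, 0, 0],
    [0, -0.4, 0, 0, 0, 0],
    [0, -0.1, 0, 0, 0, 0],
    [0, 0, 0, 0, 0, 0],
  ],
)

```text
t: 14.65
eef_pos: [0.5971, -0.2313, 0.3647]
orientation: [-90.0, 0.0, 8.5]
force: [-1.3, -0.1, -1.0]
opening: 0.0398
```

```bash
python3 plan.py .4213 .175 .24 2.35 16
```

```text
t 14.65 at [ 0.5971 -0.2313  0.3647] [-90.    0.    8.5] F [-1.3 -0.1 -1. ] j [-24.5  26.6  56.9   0.   96.5 -33. ]
[[-0.14, 0.16, 0.53, 0.0, 0.06, 0.0], [-0.15, 0.15, 0.54, 0.0, 0.07, 0.0], [-0.15, 0.16, 0.53, 0.0, 0.06, 0.0], [-0.15, 0.15, 0.53, 0.0, 0.07, 0.0], [-0.16, 0.16, 0.53, 0.0, 0.06, 0.0], [-0.16, 0.16, 0.53, 0.0, 0.07, 0.0], [-0.16, 0.15, 0.53, 0.0, 0.06, 0.0], [-0.17, 0.16, 0.53, 0.0, 0.06, 0.0]]
[[-0.17, 0.15, 0.53, 0.0, 0.07, 0.0], [-0.17, 0.16, 0.52, 0.0, 0.06, 0.0], [-0.18, 0.16, 0.53, 0.0, 0.07, 0.0], [-0.18, 0.15, 0.52, 0.0, 0.06, 0.0], [-0.18, 0.16, 0.52, 0.0, 0.07, 0.0], [-0.19, 0.15, 0.52, 0.0, 0.06, 0.0], [-0.2, 0.16, 0.52, 0.0, 0.06, 0.0], [-0.19, 0.16, 0.52, 0.0, 0.07, 0.0]]
0.54
```

>>> drive_tool(
  increments=[
    [-0.14, 0.16, 0.53, 0, 0.06, 0],
    [-0.15, 0.15, 0.54, 0, 0.07, 0],
    [-0.15, 0.16, 0.53, 0, 0.06, 0],
    [-0.15, 0.15, 0.53, 0, 0.07, 0],
    [-0.16, 0.16, 0.53, 0, 0.06, 0],
    [-0.16, 0.16, 0.53, 0, 0.07, 0],
    [-0.16, 0.15, 0.53, 0, 0.06, 0],
    [-0.17, 0.16, 0.53, 0, 0.06, 0],
  ],
)

```text
t: 15.65
eef_pos: [0.5083, -0.0274, 0.3013]
orientation: [-90.0, 0.1, 5.4]
force: [0.7, -0.1, 0.0]
opening: 0.0401
```

>>> drive_tool(
  increments=[
    [-0.17, 0.15, 0.53, 0, 0.07, 0],
    [-0.17, 0.16, 0.52, 0, 0.06, 0],
    [-0.18, 0.16, 0.53, 0, 0.07, 0],
    [-0.18, 0.15, 0.52, 0, 0.06, 0],
    [-0.18, 0.16, 0.52, 0, 0.07, 0],
    [-0.19, 0.15, 0.52, 0, 0.06, 0],
    [-0.2, 0.16, 0.52, 0, 0.06, 0],
    [-0.19, 0.16, 0.52, 0, 0.07, 0],
  ],
)

```text
t: 16.65
eef_pos: [0.4205, 0.1758, 0.239]
orientation: [-90.0, 0.1, 2.3]
force: [-0.1, -0.8, 0.2]
opening: 0.0399
```

```bash
python3 - <<'E'
from h import *
p=snap('side');q=snap('top')
c=cv2.cvtColor(p['color'],cv2.COLOR_RGB2BGR)[110:310,200:350]; d=cv2.cvtColor(q['color'],cv2.COLOR_RGB2BGR)[100:300,250:450]
cv2.imwrite('pics/g5.png',np.hstack([cv2.resize(c,(450,600),interpolation=cv2.INTER_CUBIC),cv2.resize(d,(350,350)) if 0 else np.vstack([cv2.resize(d,(350,350)),np.zeros((250,350,3),np.uint8)])]))
for r in models.find_in(p,'basket')[:3]:print(r['score'],r['position'])
E
python3 plan.py .4213 .175 .134 2.35 8
```

```text
0.89 [0.3008, 0.5832, 0.052]
0.83 [0.5749, 0.572, 0.0718]
t 16.8 at [0.4207 0.1755 0.2392] [-90.    0.1   2.5] F [ 1.2 -0.7 -0.3] j [ 18.    4.7 100.9  -0.   74.6  15.6]
[[0.0, 0.26, 0.0, 0.0, 0.0, 0.0], [0.0, 0.27, 0.0, 0.0, 0.0, 0.0], [0.01, 0.26, 0.0, 0.0, 0.01, -0.01], [0.0, 0.26, 0.0, 0.0, 0.0, 0.0], [0.0, 0.26, -0.01, 0.0, 0.0, 0.0], [0.0, 0.27, 0.0, 0.0, 0.0, 0.0], [0.0, 0.26, 0.0, 0.0, 0.01, 0.0], [0.0, 0.26, 0.0, 0.0, 0.0, 0.0]]
0.27
```

View pics/g5.png

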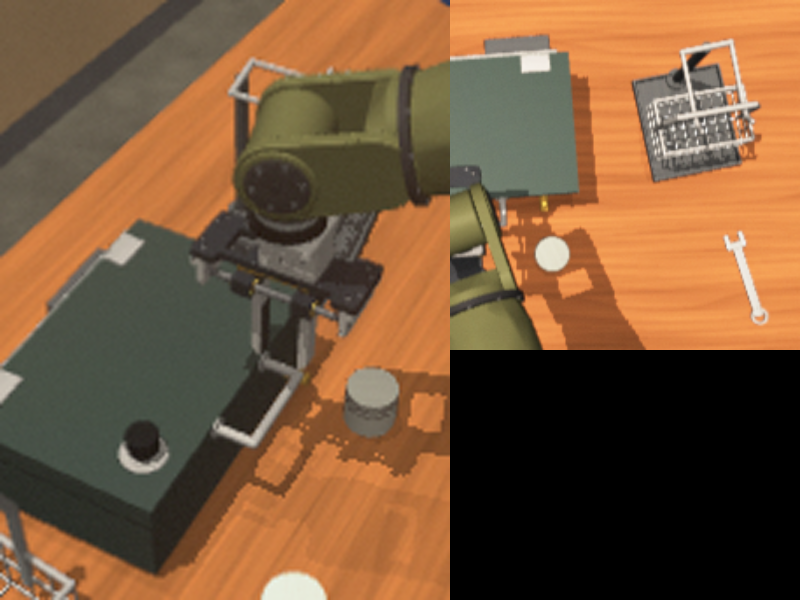

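The basket hangs on both prongs (705,110) and the bystanders haven't moved. Gripper is above the handle; descending and gripping.

>>> drive_tool(
  increments=[
    [0, 0.3, 0, 0, 0, 0],
    [0, 0.3, 0, 0, 0, 0],
    [0.01, 0.3, 0, 0, 0, 0],
    [0, 0.3, 0, 0, 0, 0],
    [0, 0.3, 0, 0, 0, 0],
    [0, 0.3, 0, 0, 0, 0],
    [0, 0.2, 0, 0, 0, 0],
    [0, 0.1, 0, 0, 0, 0],
  ],
)

```text
t: 17.8
eef_pos: [0.4217, 0.1751, 0.1344]
orientation: [-90.0, 0.0, 2.3]
force: [0.2, -0.1, 0.0]
opening: 0.0401
```

>>> drive_tool(
  increments=[
    [0, 0, 0, 0, 0, 0],
    [0, 0, 0, 0, 0, 0],
    [0, 0, 0, 0, 0, 0],
    [0, 0, 0, 0, 0, 0],
    [0, 0, 0, 0, 0, 0],
    [0, 0, 0, 0, 0, 0],
    [0, 0, 0, 0, 0, 0],
    [0, 0, 0, 0, 0, 0],
  ],
  fingers=0,
  force=20,
)

```text
t: 18.8
eef_pos: [0.4246, 0.1754, 0.1363]
orientation: [-89.9, -0.5, 2.3]
force: [18.9, 0.0, -4.3]
opening: 0.0109
```

>>> drive_tool(
  increments=[
    [0, -0.02, 0, 0, 0, 0],
    [0, -0.02, 0, 0, 0, 0],
    [0, -0.02, 0, 0, 0, 0],
    [0, 0, 0, 0, 0, 0],
    [0, 0, 0, 0, 0, 0],
    [0, 0, 0, 0, 0, 0],
    [0, 0, 0, 0, 0, 0],
    [0, 0, 0, 0, 0, 0],
  ],
)

```text
t: 19.8
eef_pos: [0.4246, 0.1753, 0.1393]
orientation: [-89.9, -0.5, 2.3]
force: [19.1, 0.0, -5.3]
opening: 0.0116
```

>>> drive_tool(
  increments=[
    [0.03, 0, 0, 0, 0, 0],
    [0.03, 0, 0, 0, 0, 0],
    [0, 0, 0, 0, 0, 0],
    [0, 0, 0, 0, 0, 0],
    [0, 0, 0, 0, 0, 0],
    [0, 0, 0, 0, 0, 0],
    [0, 0, 0, 0, 0, 0],
    [0, 0, 0, 0, 0, 0],
  ],
)

```text
t: 20.8
eef_pos: [0.4248, 0.1753, 0.138]
orientation: [-90.0, 0.0, 2.3]
force: [2.3, 3.0, -4.5]
opening: 0.0114
```

>>> drive_tool(
  increments=[
    [0, -0.02, 0, 0, 0, 0],
    [0, -0.02, 0, 0, 0, 0],
    [0, -0.02, 0, 0, 0, 0],
    [0, 0, 0, 0, 0, 0],
    [0, 0, 0, 0, 0, 0],
    [0, 0, 0, 0, 0, 0],
    [0, 0, 0, 0, 0, 0],
    [0, 0, 0, 0, 0, 0],
  ],
)

```text
t: 21.8
eef_pos: [0.4248, 0.1753, 0.1409]
orientation: [-90.0, 0.0, 2.3]
force: [2.1, 3.3, -4.4]
opening: 0.0114
```

>>> drive_tool(
  increments=[
    [0, -0.02, 0, 0, 0, 0],
    [0, -0.02, 0, 0, 0, 0],
    [0, 0, 0, 0, 0, 0],
    [0, 0, 0, 0, 0, 0],
    [0, 0, 0, 0, 0, 0],
    [0, 0, 0, 0, 0, 0],
    [0, 0, 0, 0, 0, 0],
    [0, 0, 0, 0, 0, 0],
  ],
)

```text
t: 22.8
eef_pos: [0.4248, 0.1753, 0.1422]
orientation: [-90.0, 0.0, 2.3]
force: [7.6, 5.8, -16.8]
opening: 0.0112
```

>>> drive_tool(
  increments=[
    [0, -0.02, 0, 0, 0, 0],
    [0, -0.02, 0, 0, 0, 0],
    [0, 0, 0, 0, 0, 0],
    [0, 0, 0, 0, 0, 0],
    [0, 0, 0, 0, 0, 0],
    [0, 0, 0, 0, 0, 0],
    [0, 0, 0, 0, 0, 0],
    [0, 0, 0, 0, 0, 0],
  ],
)

```text
t: 23.8
eef_pos: [0.4248, 0.1747, 0.1434]
orientation: [-90.1, 0.1, 2.3]
force: [13.1, 2.7, -26.9]
opening: 0.0114
```

The lid is caught: it stopped after about 7 mm and the force rose from 4 N to 27 N. Lowering it, releasing, and going to the knob.

>>> drive_tool(
  increments=[
    [0, 0.05, 0, 0, 0, 0],
    [0, 0.05, 0, 0, 0, 0],
    [0, 0.05, 0, 0, 0, 0],
    [0, 0.03, 0, 0, 0, 0],
    [0, 0, 0, 0, 0, 0],
    [0, 0, 0, 0, 0, 0],
    [0, 0, 0, 0, 0, 0],
    [0, 0, 0, 0, 0, 0],
  ],
)

```text
t: 24.8
eef_pos: [0.4248, 0.1749, 0.1362]
orientation: [-90.0, -0.0, 2.3]
force: [0.3, -5.9, -0.7]
opening: 0.0112
```

>>> drive_tool(
  increments=[
    [0, 0, 0, 0, 0, 0],
    [0, 0, 0, 0, 0, 0],
    [0, 0, 0, 0, 0, 0],
    [0, 0, 0, 0, 0, 0],
    [0, -0.2, 0, 0, 0, 0],
    [0, -0.5, 0, 0, 0, 0],
    [0, -0.7, 0, 0, 0, 0],
    [0, -0.7, 0, 0, 0, 0],
  ],
  fingers=40,
)

```text
t: 25.8
eef_pos: [0.4247, 0.1752, 0.2428]
orientation: [-90.0, -0.0, 2.3]
force: [0.2, 0.3, -0.2]
opening: 0.0403
```

```bash
python3 - <<'E'
from h import *
p=snap('top');q=snap('side')
for x in(p,q):
  for r in models.find_in(x,'knob_top')[:2]:print(r['score'],r['position'])
E
python3 plan.py .507 .3095 .215 -42 8
```

```text
0.44 [0.5116, 0.3093, 0.1784]
0.51 [0.5787, 0.2255, 0.1414]
0.49 [0.5073, 0.3137, 0.1751]
t 26.0 at [0.4248 0.1752 0.2413] [-90.   -0.1   2.3] F [ 0.   0.2 -0.4] j [ 17.8   5.  100.2   0.   74.7  15.5]
[[0.22, 0.07, 0.33, 0.0, 0.92, 0.0], [0.19, 0.06, 0.34, 0.0, 0.93, 0.0], [0.15, 0.07, 0.37, 0.0, 0.92, 0.0], [0.11, 0.06, 0.37, 0.0, 0.93, 0.0], [0.08, 0.07, 0.39, 0.0, 0.92, 0.0], [0.05, 0.07, 0.39, -0.01, 0.92, 0.0], [0.0, 0.06, 0.39, 0.0, 0.93, 0.01], [-0.04, 0.07, 0.39, 0.0, 0.92, 0.0]]
0.93
```

>>> drive_tool(
  increments=[
    [0.22, 0.07, 0.33, 0, 0.92, 0],
    [0.19, 0.06, 0.34, 0, 0.93, 0],
    [0.15, 0.07, 0.37, 0, 0.92, 0],
    [0.11, 0.06, 0.37, 0, 0.93, 0],
    [0.08, 0.07, 0.39, 0, 0.92, 0],
    [0.05, 0.07, 0.39, 0, 0.92, 0],
    [0, 0.06, 0.39, 0, 0.93, 0],
    [-0.02, 0.07, 0.42, 0, 0.92, 0],
  ],
  fingers=70,
)

```text
t: 27.0
eef_pos: [0.5083, 0.3104, 0.213]
orientation: [-90.1, 0.0, -42.2]
force: [-0.0, 0.1, 0.6]
opening: 0.07
```

>>> drive_tool(
  increments=[
    [0, 0, 0, 0, 0, 0],
    [0, 0.2, 0, 0, 0, 0],
    [0, 0.2, 0, 0, 0, 0],
    [0, 0.2, 0, 0, 0, 0],
    [0, 0.12, 0, 0, 0, 0],
    [0, 0.1, 0, 0, 0, 0],
    [0, 0, 0, 0, 0, 0],
    [0, 0, 0, 0, 0, 0],
  ],
)

```text
t: 28.0
eef_pos: [0.5085, 0.3102, 0.1738]
orientation: [-90.0, -0.0, -42.0]
force: [1.0, -0.2, 0.2]
opening: 0.0699
```

>>> drive_tool(
  increments=[
    [0, 0, 0, 0, 0, 0],
    [0, 0, 0, 0, 0, 0],
    [0, 0, 0, 0, 0, 0],
    [0, 0, 0, 0, 0, 0],
    [0, 0, 0, 0, 0, 0],
    [0, 0, 0, 0, 0, 0],
    [0, 0, 0, 0, 0, 0],
    [0, 0, 0, 0, 0, 0],
  ],
  fingers=20,
  force=15,
)

```text
t: 29.0
eef_pos: [0.5087, 0.3098, 0.1736]
orientation: [-90.0, -0.0, -42.0]
force: [3.9, -3.0, 0.5]
opening: 0.0356
```

>>> drive_tool(
  increments=[
    [0.01, 0, 0, 0, 0, 0],
    [0, 0, 0, 0, -0.8, 0],
    [0, 0, 0, 0, -0.8, 0],
    [0, 0, 0, 0, -0.8, 0],
    [0, 0, 0, 0, -0.8, 0],
    [0, 0, 0, 0, -0.8, 0],
    [0, 0, 0, 0, 0, 0],
    [0, 0, 0, 0, 0, 0],
  ],
)

```text
t: 30.0
eef_pos: [0.5088, 0.3097, 0.1735]
orientation: [-90.0, -0.0, -18.1]
force: [3.2, -2.6, 0.9]
opening: 0.0357
```

```bash
python3 -c "
from h import *
s=readout.sense();print(s['force'],s['wrist_torque'],s['eef_pos'],s['joint_positions'])"
```

```text
[ 3.23186297 -2.57777291  0.90907792] [-0.50513604 -0.55185888  0.00343626] [0.50883502 0.30973017 0.17354203] [ 2.78088357e+01  2.57866238e+01  8.31599562e+01 -5.95018321e-03
  7.10408172e+01  4.59122124e+01]
```

>>> drive_tool(
  increments=[
    [0, 0, 0, 0, -0.8, 0],
    [0, 0, 0, 0, -0.8, 0],
    [0, 0, 0, 0, -0.8, 0],
    [0, 0, 0, 0, -0.8, 0],
    [0, 0, 0, 0, -0.8, 0],
    [0, 0, 0, 0, -0.8, 0],
    [0, 0, 0, 0, -0.8, 0],
    [0, 0, 0, 0, 0, 0],
  ],
)

```text
t: 31.0
eef_pos: [0.509, 0.3097, 0.1735]
orientation: [-90.0, -0.0, 15.6]
force: [4.4, -1.3, 0.6]
opening: 0.0357
```

```bash
python3 -c "
from h import *
s=readout.sense();print(s['force'],s['wrist_torque'])"
```

```text
[ 4.3893858  -1.28415693  0.64165411] [-0.5404214  -0.89773249  0.06420058]
```

>>> drive_tool(
  increments=[
    [0, 0, 0, 0, -0.8, 0],
    [0, 0, 0, 0, -0.8, 0],
    [0, 0, 0, 0, -0.8, 0],
    [0, 0, 0, 0, -0.8, 0],
    [0, 0, 0, 0, -0.8, 0],
    [0, 0, 0, 0, 0, 0],
    [0, 0, 0, 0, 0, 0],
    [0, 0, 0, 0, 0, 0],
  ],
)

```text
t: 32.0
eef_pos: [0.5087, 0.3102, 0.1735]
orientation: [-90.0, -0.0, 39.5]
force: [4.0, 4.5, -0.8]
opening: 0.0352
```

```bash
python3 -c "
from h import *
s=readout.sense();print(s['force'],s['wrist_torque'],s['opening'])"
```

```text
[ 3.99116089  4.51906158 -0.77471123] [ 0.76616111 -0.76127541 -0.15558249] 0.03520384265859534
```

Wrist torque about the knob axis now reads 0.16 N m, above the 0.06 N m friction, so the knob is probably at its stop. Back to the handle.

>>> drive_tool(
  increments=[
    [0, 0, 0, 0, 0, 0],
    [0, 0, 0, 0, 0, 0],
    [0, 0, 0, 0, 0, 0],
    [0, 0, 0, 0, 0, 0],
    [0, -0.2, 0, 0, 0, 0],
    [0, -0.4, 0, 0, 0, 0],
    [0, -0.5, 0, 0, 0, 0],
    [0, -0.3, 0, 0, 0, 0],
  ],
  fingers=70,
)

```text
t: 33.0
eef_pos: [0.509, 0.3099, 0.2453]
orientation: [-90.0, -0.1, 39.6]
force: [0.3, -0.7, 0.1]
opening: 0.0701
```

```bash
python3 plan.py .4248 .1752 .24 2.35 8
```

```text
t 33.0 at [0.509  0.3099 0.2453] [-90.   -0.1  39.6] F [ 0.3 -0.7  0.1] j [ 27.8  22.4  78.1  -0.   79.3 -11.8]
[[-0.38, 0.01, -0.13, 0.0, 0.78, 0.0], [-0.36, 0.02, -0.15, 0.0, 0.77, 0.0], [-0.35, 0.01, -0.19, 0.0, 0.78, 0.01], [-0.34, 0.01, -0.21, 0.0, 0.77, 0.0], [-0.32, 0.01, -0.24, 0.0, 0.78, 0.0], [-0.29, 0.02, -0.26, 0.0, 0.78, 0.0], [-0.28, 0.01, -0.29, 0.0, 0.77, 0.0], [-0.25, 0.01, -0.31, 0.0, 0.78, 0.01]]
0.78
```

>>> drive_tool(
  increments=[
    [-0.38, 0.01, -0.13, 0, 0.78, 0],
    [-0.36, 0.02, -0.15, 0, 0.77, 0],
    [-0.35, 0.01, -0.19, 0, 0.78, 0.01],
    [-0.34, 0.01, -0.21, 0, 0.77, 0],
    [-0.32, 0.01, -0.24, 0, 0.78, 0],
    [-0.29, 0.02, -0.26, 0, 0.78, 0],
    [-0.28, 0.01, -0.29, 0, 0.77, 0],
    [-0.25, 0.01, -0.31, 0, 0.78, 0.01],
  ],
  fingers=40,
)

```text
t: 34.0
eef_pos: [0.424, 0.1744, 0.2387]
orientation: [-90.0, 0.1, 2.2]
force: [0.2, -0.7, 0.0]
opening: 0.0399
```

>>> drive_tool(
  increments=[
    [0, 0.3, 0, 0, 0, 0],
    [0, 0.3, 0, 0, 0, 0],
    [0, 0.3, 0, 0, 0, 0],
    [0, 0.3, 0, 0, 0, 0],
    [0, 0.3, 0, 0, 0, 0],
    [0, 0.3, 0, 0, 0, 0],
    [0, 0.2, 0, 0, 0, 0],
    [0, 0.1, 0, 0, 0, 0],
  ],
)

```text
t: 35.0
eef_pos: [0.4242, 0.1748, 0.133]
orientation: [-90.0, 0.1, 2.3]
force: [0.7, -0.1, 1.0]
opening: 0.0401
```

>>> drive_tool(
  increments=[
    [0, 0, 0, 0, 0, 0],
    [0, 0, 0, 0, 0, 0],
    [0, 0, 0, 0, 0, 0],
    [0, 0, 0, 0, 0, 0],
    [0, 0, 0, 0, 0, 0],
    [0, 0, 0, 0, 0, 0],
    [0, 0, 0, 0, 0, 0],
    [0, 0, 0, 0, 0, 0],
  ],
  fingers=0,
  force=20,
)

```text
t: 36.0
eef_pos: [0.4248, 0.1749, 0.1339]
orientation: [-90.0, 0.0, 2.3]
force: [6.0, -0.2, -0.5]
opening: 0.0113
```

>>> drive_tool(
  increments=[
    [0, -0.04, 0, 0, 0, 0],
    [0, -0.04, 0, 0, 0, 0],
    [0, -0.04, 0, 0, 0, 0],
    [0, 0, 0, 0, 0, 0],
    [0, 0, 0, 0, 0, 0],
    [0, 0, 0, 0, 0, 0],
    [0, 0, 0, 0, 0, 0],
    [0, 0, 0, 0, 0, 0],
  ],
)

```text
t: 37.0
eef_pos: [0.4248, 0.1749, 0.1395]
orientation: [-90.0, 0.0, 2.3]
force: [7.3, 1.2, -5.0]
opening: 0.0113
```

>>> drive_tool(
  increments=[
    [0, -0.02, 0, 0, 0, 0],
    [0, -0.02, 0, 0, 0, 0],
    [0, -0.02, 0, 0, 0, 0],
    [0, -0.02, 0, 0, 0, 0],
    [0, 0, 0, 0, 0, 0],
    [0, 0, 0, 0, 0, 0],
    [0, 0, 0, 0, 0, 0],
    [0, 0, 0, 0, 0, 0],
  ],
)

```text
t: 38.0
eef_pos: [0.4249, 0.1749, 0.1436]
orientation: [-90.0, 0.0, 2.3]
force: [8.3, 0.7, -4.6]
opening: 0.0112
```

Free now: 10 mm up at only 4.6 N. Swinging it up along the arc.

```bash
python3 -c "
import numpy as np
th=np.linspace(.0326,.75,25)-.0068
x=-.295*np.cos(th);z=.295*np.sin(th)
d=np.diff(np.c_[x,-z],axis=0)/.05
acc=np.zeros(2);o=[]
for r in d:
    acc+=r; q=np.round(acc,2); acc-=q; o.append(q.tolist())
for k in (0,8,16): print(o[k:k+8])
for k in(8,16,24): print(.7198+x[k],.136+z[k])
"
```

```text
[[0.01, -0.18], [0.01, -0.17], [0.02, -0.18], [0.02, -0.17], [0.03, -0.18], [0.03, -0.17], [0.04, -0.17], [0.04, -0.17]]
[[0.05, -0.17], [0.06, -0.17], [0.06, -0.17], [0.06, -0.16], [0.07, -0.16], [0.07, -0.16], [0.08, -0.16], [0.08, -0.16]]
[[0.09, -0.15], [0.09, -0.15], [0.1, -0.15], [0.1, -0.14], [0.1, -0.14], [0.11, -0.14], [0.12, -0.14], [0.11, -0.13]]
0.4350925619904095 0.21324425377991035
0.4614904341985623 0.2784821680613848
0.5025894172589677 0.3356110286164097
```

>>> drive_tool(
  increments=[
    [0.02, -0.18, 0, 0, 0, 0],
    [0.01, -0.17, 0, 0, 0, 0],
    [0.02, -0.18, 0, 0, 0, 0],
    [0.02, -0.17, 0, 0, 0, 0],
    [0.03, -0.18, 0, 0, 0, 0],
    [0.03, -0.17, 0, 0, 0, 0],
    [0.04, -0.17, 0, 0, 0, 0],
    [0.04, -0.17, 0, 0, 0, 0],
  ],
)

```text
t: 39.0
eef_pos: [0.4348, 0.1753, 0.2134]
orientation: [-90.0, 0.2, 2.3]
force: [2.1, 0.3, -5.4]
opening: 0.0111
```

>>> drive_tool(
  increments=[
    [0.05, -0.17, 0, 0, 0, 0],
    [0.06, -0.17, 0, 0, 0, 0],
    [0.06, -0.17, 0, 0, 0, 0],
    [0.06, -0.16, 0, 0, 0, 0],
    [0.07, -0.16, 0, 0, 0, 0],
    [0.07, -0.16, 0, 0, 0, 0],
    [0.08, -0.16, 0, 0, 0, 0],
    [0.08, -0.16, 0, 0, 0, 0],
  ],
)

```text
t: 40.0
eef_pos: [0.4605, 0.1764, 0.279]
orientation: [-90.0, 0.3, 2.4]
force: [-10.4, -1.8, 1.2]
opening: 0.011
```

>>> drive_tool(
  increments=[
    [0.07, -0.15, 0, 0, 0, 0],
    [0.08, -0.15, 0, 0, 0, 0],
    [0.09, -0.15, 0, 0, 0, 0],
    [0.1, -0.14, 0, 0, 0, 0],
    [0.1, -0.14, 0, 0, 0, 0],
    [0.11, -0.14, 0, 0, 0, 0],
    [0.11, -0.14, 0, 0, 0, 0],
    [0.11, -0.13, 0, 0, 0, 0],
  ],
)

```text
t: 41.0
eef_pos: [0.4999, 0.1781, 0.3365]
orientation: [-90.0, 0.1, 2.4]
force: [-8.2, -0.9, 2.9]
opening: 0.0111
```

>>> drive_tool(
  increments=[
    [0, 0, 0, 0, 0, 0],
    [0, 0, 0, 0, 0, 0],
    [0, 0, 0, 0, 0, 0],
    [0, 0, 0, 0, 0, 0],
    [0, 0, 0, 0, 0, 0],
    [0, 0, 0, 0, 0, 0],
    [0, 0, 0, 0, 0, 0],
    [0, 0, 0, 0, 0, 0],
  ],
  force=30,
)

```text
t: 42.0
eef_pos: [0.4998, 0.1781, 0.3364]
orientation: [-90.0, 0.1, 2.4]
force: [-9.1, -1.2, 4.6]
opening: 0.0109
```

```bash
python3 - <<'E'
from h import *
p=snap('side');q=snap('top')
c=cv2.cvtColor(p['color'],cv2.COLOR_RGB2BGR)[110:330,180:380]; d=cv2.cvtColor(q['color'],cv2.COLOR_RGB2BGR)[100:300,180:450]
e=cv2.resize(d,(350,259)); cv2.imwrite('pics/g6.png',np.hstack([cv2.resize(c,(450,495)),np.vstack([e,np.zeros((236,350,3),np.uint8)])]))
s=readout.sense();print(s['force'],s['eef_pos'],s['opening'],s['t'])
for x in(p,q):
  for n in('basket','piston','spanner','spray_can'):
    for r in models.find_in(x,n)[:3]:print(n,round(r['score'],2),np.round(r['position'],3))
E
```

```text
[-9.23510307 -1.38217752  3.90398799] [0.49980613 0.17809261 0.33637786] 0.01099416219033413 42.1
basket 0.82 [0.573 0.57  0.071]
basket 0.71 [0.302 0.585 0.058]
basket 0.65 [ 0.582 -0.232  0.122]
piston 0.88 [0.366 0.054 0.056]
spanner 0.58 [ 0.314 -0.335  0.007]
spray_can 0.87 [0.281 0.406 0.123]
spray_can 0.73 [0.59  0.269 0.258]
basket 0.85 [0.302 0.573 0.064]
basket 0.83 [ 0.59  -0.224  0.155]
basket 0.67 [0.574 0.556 0.103]
piston 0.65 [0.371 0.034 0.06 ]
spanner 0.6 [ 0.319 -0.336  0.006]
spray_can 0.91 [0.288 0.373 0.149]
```

View pics/g6.png

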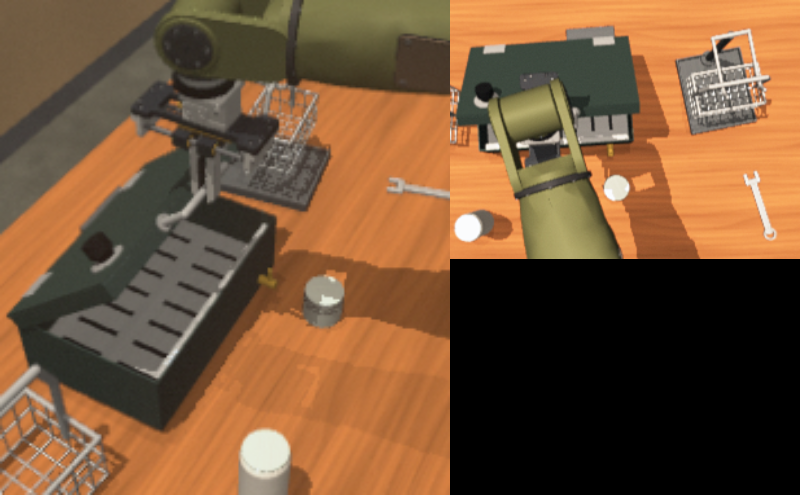

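The lid stands open at about 43° in the gripper, the basket hangs on the hook (735,85), and the bystanders are where they were. I'll ease the sideways strain and hand in.

>>> drive_tool(
  increments=[
    [-0.02, 0, 0, 0, 0, 0],
    [-0.01, 0, 0, 0, 0, 0],
    [0, 0, 0, 0, 0, 0],
    [0, 0, 0, 0, 0, 0],
    [0, 0, 0, 0, 0, 0],
    [0, 0, 0, 0, 0, 0],
    [0, 0, 0, 0, 0, 0],
    [0, 0, 0, 0, 0, 0],
  ],
)

```text
t: 43.5
eef_pos: [0.4987, 0.178, 0.3353]
orientation: [-90.0, 0.1, 2.3]
force: [2.0, 2.1, -5.3]
opening: 0.011
```

```bash
python3 -c "
from h import *
s=readout.sense();print(s['force'],s['eef_pos'],s['opening'],s['t']);print(ctrl.close_job())"
```

```text
[ 1.9553658   2.10788885 -5.29272843] [0.49868744 0.17801154 0.33527368] 0.011042367466330002 43.5
the job is handed in; nothing more can be done
None
```

The job is done and handed in at 43.5 s. The small grey basket hangs by its handle on both prongs and is released, and the gripper is holding the lid open at about 43°.

- **Lid trial:** pulling up on the handle, the lid stopped after about 7 mm and the force climbed from 4 N to 27 N, so it was caught. I set it back down before touching the knob.
- **Catch knob:** I turned it anticlockwise until the torque reached about 0.16 N m. That is above its 0.06 N m friction, so it was probably at its stop. I didn't see the stop itself, but the lid then came up freely at about 5 N.
- **Last checks:** the final pictures show the basket on the hook, and the piston, spray can and spanner where they started. At hand-in the fingers were still on the handle bar, bearing about 5 N.
- **What disagreed:** my first handle position was 3 mm off in x, which gave a 19 N sideways force when I first gripped it; I corrected this. The swing up also built up about 9 N sideways, which I eased to 2 N before handing in.

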